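# Change over the chocolate tasting caddies

### The arm

A 6-joint arm with a two-finger parallel gripper is mounted at the origin on the work surface. World frame = base frame: x ahead of the robot, y to its left, z up, the work surface at z = 0. Lengths are in m, angles in rad, forces in N, time in s.
With the tool pointing down it reaches from about 0.25 to 0.8 m from the base axis. Payload 3.9 kg.
Tool frame: the origin (TCP) lies midway between the tips of the shut fingers; the grasp point (between the pads) lies 19 mm behind it; z points along the fingers, y is the direction in which the jaws open and shut (so a half turn about z gives the same grasp; the last joint's range is limited). The gripper opens to 85 mm and grips with 20 to 120 N. Pads are 22 mm wide; open, the fingers measure 114 mm over their backs; the gripper's body (76 mm by 85 mm) begins 54 mm behind the grasp point. The pads swing forward as they close: fully open they stand 13 mm farther back than shut.
Start: joints at [-1.11, 0.26, -0.138, 1.173, 0, 1.571], TCP at [0.233, -0.47, 0.231] pointing down, gripper open.
Joint ranges: [-2.78, 2.78], [-0.83, 1.72], [-1.28, 1.37], [-1.9, 2.12], [-1.57, 1.48], [-3.14, 3.14]. Speed limits (rad/s): [2.57, 2.57, 3.14, 3.14, 3.14, 3.14].

### API

Orientations are given as a rotation vector (axis times angle).
In Python, from station import env, fingers, planner, capture, camera_params, ticket, models, readout gives the robot as it stands. The module is installed in compiled form; this text tells all that it offers. Calls block until the motion is done:
- env.goto(position, orientation): joint-space move of the TCP to a pose.
- env.move_l(position, orientation=None, max_speed=0.15): straight line of the TCP; orientation=None keeps the orientation; max_speed is the mean speed in m/s.
- env.set_joints(angles): joint-space move.
- fingers.let_go() and fingers.clamp(): open the fingers fully, or close them until they stop; the grip force is fixed at half the most.
- env.dwell(seconds).
- planner.solve_ik(position, orientation): joint angles nearest the present ones, or None.
- capture(name): name is "side" or "top" or "wrist"; returns the picture (384x512x3 uint8, red, green, blue); there is no depth.
- camera_params(name): a dict with "camera_matrix" (3x3 intrinsics, pixels), "k1" (the pictures are not rectified: a ray, as slopes to the right and down, at radius r is drawn at 1 + k1 r^2 times it, then the intrinsics apply), "rvec" (rotation vector, rad) and "tvec" (3), from world to camera coordinates, as OpenCV has them; the wrist camera has in their place "mount" (4x4, takes a point from camera to tool coordinates, whose origin is the TCP and whose axes are the flange's). Camera axes: x right, y down, z forward; pixel columns grow to the right and rows downward; lengths in m; the calibration is good to about 2 mm. A picture is of the moment at which its call begins: read the wrist's pose just before it. camera_params takes no time and is no camera call.
A pose or a line that the arm cannot do raises env.Unreachable and nothing moves.
- ticket.job_done(): hands the job in, once; it reports no verdict.
Trained networks look in the newest picture that a camera, given by its name, has taken for a name from the list of things; names that differ only in an ending like _2 or _b are one class to them, and where a whole thing is asked for, a point or a joint stands for the part that bears it (a point fixed in the world has none). Each returns a list of dicts, best first, with "score" (0 to 1); they miss things now and then, are a little off and sometimes report something else, mostly with a low value. They report only what shows in the picture. A call takes as long as a camera call. They do not tell look-alikes from the thing itself.
- models.recognise(camera, target): "pixel" ([column, row] in pixels, amid what is visible of it).
Readings, each from a call of its own:
- readout.get_time(): time.
- readout.get_q(): joint angles.
- readout.get_qvel(): joint speeds.
- readout.get_joint_efforts(): joint torques, N m.
- readout.get_tool_pos(): TCP position.
- readout.get_tool_rot(): TCP orientation.
- readout.get_force(): force on the tool from outside, world axes, zero at the start.
- readout.get_ft_torque(): the same for the moment, N m.
- readout.get_finger_gap(): finger opening in m.
Only numpy, scipy, OpenCV 4.12 (cv2) and the standard library are available. Lean on these libraries where they do the work, as an engineer would, in place of code of your own. Each camera call takes 0.05 s, during which the arm holds its last target.

### The job

Change the tasting over from the cream caddy to the copper one: first push the cream caddy's open lid over so that it falls shut, then flip the copper caddy's lid up by its lip with a fingertip and over until it leans open on its stop by itself. Only touch and push, gently: do not pinch the lids, do not lift, tip or shove the caddies about, and leave the other things on the counter where they are.

Things in the scene. Friction and masses are not known exactly. Their poses are not given: they have to be found in the camera images.
- copper_caddy: Copper-coloured box, 100 mm deep (x), 130 wide (y), 100 high, 1.5 kg, loose, holding chocolates up to 84 mm. Origin: centre of its underside; z up, x from its front (lip side, facing the robot's right) to its back. Its lid is a plate 100 x 130 x 8 mm, 0.15 kg, hinged along the far top edge (50 mm behind the centre, 100 mm up, hinge line along y). Starts shut.
- copper_lid (a joint): Angle of the copper lid, rad: 0 = shut flat on the caddy, 2.0 = at its stop, leaning open beyond the hinge. The hinge is free, lightly damped: below about 1.5 rad gravity drops the lid shut, above it gravity carries it to the stop and holds it there. It starts shut.
- copper_lip (a point): Centre of the underside of the copper lid's lip: a flat brass tongue 70 mm wide, 6 mm thick, in line with the lid's underside, sticking out 24 mm past the front wall so that a fingertip fits under it. 112 mm from the hinge line; moves with the lid; z out of the lid's outer face. When shut: 101 mm above the counter, 12 mm before the front wall.
- cream_caddy: Cream-coloured box, 100 mm deep (x), 130 wide (y), 100 high, 1.5 kg, loose, holding chocolates up to 84 mm. Origin: centre of its underside; z up, x from its front (lip side, facing the robot's right) to its back. Its lid is a plate 100 x 130 x 8 mm, 0.15 kg, hinged along the far top edge (50 mm behind the centre, 100 mm up, hinge line along y). Starts open, lip 213 mm up.
- cream_lid (a joint): Angle of the cream lid, rad: 0 = shut flat on the caddy, 2.0 = at its stop, leaning open beyond the hinge. The hinge is free, lightly damped: below about 1.5 rad gravity drops the lid shut, above it gravity carries it to the stop and holds it there. It starts open, at or close to the stop.
- cream_lip (a point): Centre of the underside of the cream lid's lip: a flat brass tongue 70 mm wide, 6 mm thick, in line with the lid's underside, sticking out 24 mm past the front wall so that a fingertip fits under it. 112 mm from the hinge line; moves with the lid; z out of the lid's outer face. When shut: 101 mm above the counter, 12 mm before the front wall.
- mini_pumpkin: Small orange pumpkin, 52 mm across, 46 mm high with its stalk, loose between the caddies. Origin at the centre of its underside. Leave alone.
- cocoa_tin: Copper-labelled round tin, 64 mm across, 105 mm high, loose behind the caddies. Origin at the centre of its underside. Leave alone.
- honey_jar: Amber glass jar, 60 mm across, 85 mm high, loose behind the caddies. Origin at the centre of its underside. Leave alone.
- cream_jar: Cream-coloured jar, 60 mm across, 85 mm high, loose behind the caddies. Origin at the centre of its underside. Leave alone.
- gift_box: Brown gift box with orange ribbon, 70 x 90 x 45 mm, loose to the robot's left. Origin at the centre of its underside. Leave alone.
- tasting_cup: White mug, 70 mm across, 60 mm high, handle to its +y, loose to the robot's right. Origin at the centre of its underside. Leave alone.
There are look-alikes about, which are no part of the job. What is shaped like the cream_caddy but turquoise is not meant.

How it is judged:
On the way, in this order (a step that is already met when the one before it is completed fails the run):
1. the cream lid is shut while the copper lid is still shut (value of joint cream_lid below 0.06 rad and value of joint copper_lid below 0.15 rad), for 0.2 s.
2. the copper lid leans open at its stop with the cream lid shut (value of joint copper_lid above 1.9 rad and value of joint cream_lid below 0.06 rad), for 0.2 s.
At the end, for the whole second after the job is handed in: The cream lid is shut (under 0.06 rad), the copper lid rests open at its stop (over 1.9 rad) and still, both caddies stand flat within 60 mm of where they began, and every other loose thing is within 30 mm of where it began (all of step 2 and velocity of joint copper_lid between -0.1 and 0.1 rad/s and linear speed of each of copper_caddy, cream_caddy below 0.02 m/s and distance of each of copper_caddy, cream_caddy from where it was at the start of the episode below 0.06 m and angle between each of copper_caddy, cream_caddy's own z axis and vertical below 0.05 rad and height (world z) of each of copper_caddy, cream_caddy below 0.006 m and distance of each of mini_pumpkin, cocoa_tin, honey_jar, cream_jar, gift_box, tasting_cup from where it was at the start of the episode below 0.03 m); the robot touches nothing.
It fails at once if a caddy is lifted, carried or tipped (height (world z) of any of copper_caddy, cream_caddy above 0.015 m or angle between any of copper_caddy, cream_caddy's own z axis and vertical above 0.15 rad).
It fails at once if a caddy is shoved more than 60 mm (distance of any of copper_caddy, cream_caddy from where it was at the start of the episode above 0.06 m).
It fails at once if a caddy or its lid is pinched or forced (over 20 N from the fingers) (contact force between any of copper_caddy, cream_caddy and the fingers above 20 N).
It fails at once if another thing is moved more than 30 mm or lifted (distance of any of mini_pumpkin, cocoa_tin, honey_jar, cream_jar, gift_box, tasting_cup from where it was at the start of the episode above 0.03 m or height (world z) of any of mini_pumpkin, cocoa_tin, honey_jar, cream_jar, gift_box, tasting_cup above 0.015 m).
It also fails if it takes over 54 s, if anything falls off the work surface, if the arm or the gripper's body presses on something with over 40 N, if the wrist force passes 120 N, or if a joint passes its speed limit or range.

## Working session

There is one attempt and no reset: what is moved stays moved. The work goes in short steps, each a Python script; the robot and the scene stay as the last script left them, time stands still between calls to the robot, and variables do not carry over. Pictures are saved under pics/ and viewed, and the job is handed in when it is done.

```bash
mkdir -p pics; python3 - <<'E'
from station import env, fingers, planner, capture, camera_params, ticket, models, readout
import cv2
for n in ("side","top"):
    im=capture(n); cv2.imwrite(f"pics/{n}0.png",cv2.cvtColor(im,cv2.COLOR_RGB2BGR))
    print(n,camera_params(n))
    for t in ["copper_caddy","copper_lip","cream_caddy","cream_lip","mini_pumpkin","cocoa_tin","honey_jar","cream_jar","gift_box","tasting_cup"]:
        print(t,[( [round(v) for v in d["pixel"]],round(d["score"],2)) for d in models.recognise(n,t)[:4]])
print(readout.get_time(),readout.get_tool_pos(),readout.get_tool_rot(),camera_params("wrist"))
E
```

```text
side {'camera_matrix': array([[464.22716516,   0.        , 250.13267389],
       [  0.        , 464.22716516, 198.3450243 ],
       [  0.        ,   0.        ,   1.        ]]), 'k1': -0.18788738804166366, 'rvec': array([ 2.11914743, -0.46772213,  0.25650942]), 'tvec': array([-0.50359939,  0.19599535,  1.333589  ])}
copper_caddy [([234, 172], 0.83), ([337, 214], 0.61)]
copper_lip [([234, 163], 0.75)]
cream_caddy [([332, 292], 0.97), ([279, 229], 0.56)]
cream_lip [([278, 201], 0.86), ([330, 276], 0.7)]
mini_pumpkin [([248, 221], 0.46)]
cocoa_tin [([313, 196], 0.71)]
honey_jar [([284, 167], 0.8), ([250, 219], 0.63)]
cream_jar [([335, 213], 0.87), ([275, 201], 0.16)]
gift_box [([158, 170], 0.75)]
tasting_cup [([238, 312], 0.69)]
top {'camera_matrix': array([[444.36535437,   0.        , 254.74992305],
       [  0.        , 444.36535437, 190.31136008],
       [  0.        ,   0.        ,   1.        ]]), 'k1': -0.16834456227705813, 'rvec': array([ 2.17296678, -2.16878301,  0.10959747]), 'tvec': array([0.01711569, 0.55386225, 1.24089595])}
copper_caddy [([181, 183], 0.96)]
copper_lip [([18
[... 368 characters left out ...]
0.84), ([269, 193], 0.73)]
tasting_cup [([399, 265], 0.88)]
1.1 [ 0.23345274 -0.47023826  0.23133218] [3.05851880e+00 7.17459083e-01 8.06165759e-06] {'camera_matrix': array([[329.72277295,   0.        , 252.00267811],
       [  0.        , 329.72277295, 189.40046238],
       [  0.        ,   0.        ,   1.        ]]), 'k1': -0.07483980758950638, 'mount': array([[-1.47952184e-04, -9.54914588e-01, -2.96880629e-01,
         7.54210448e-02],
       [ 9.99999988e-01, -1.57687142e-04,  8.84385730e-06,
        -7.31142344e-04],
       [-5.52593864e-05, -2.96880624e-01,  9.54914599e-01,
        -1.42967244e-01],
       [ 0.00000000e+00,  0.00000000e+00,  0.00000000e+00,
         1.00000000e+00]])}
```

```bash
python3 - <<'E'
import cv2
a=cv2.imread("pics/side0.png")[120:360,120:440]; b=cv2.imread("pics/top0.png")[60:300,80:480]
cv2.imwrite("pics/side0c.png",cv2.resize(a,(800,600),interpolation=cv2.INTER_CUBIC))
cv2.imwrite("pics/top0c.png",cv2.resize(b,(800,480),interpolation=cv2.INTER_CUBIC))
E
```

```text
(no output)
```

View pics/side0c.png

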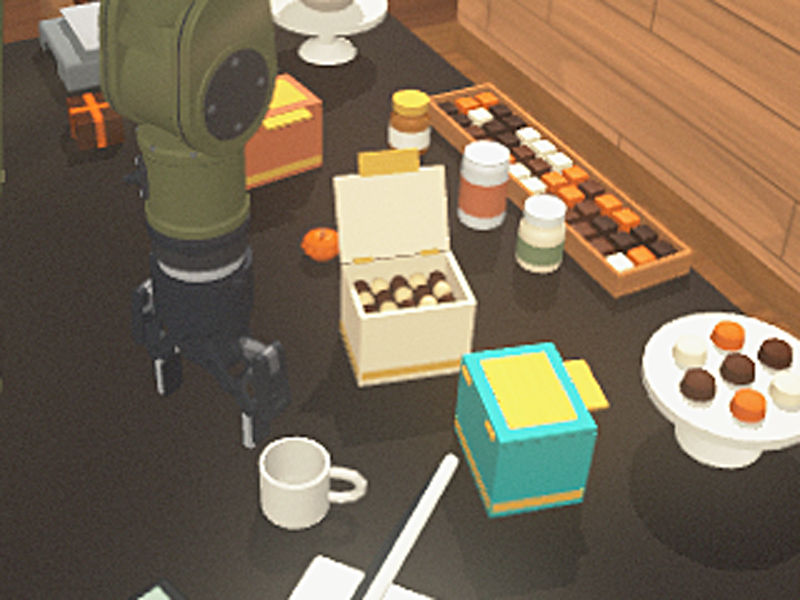

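View pics/top0c.png

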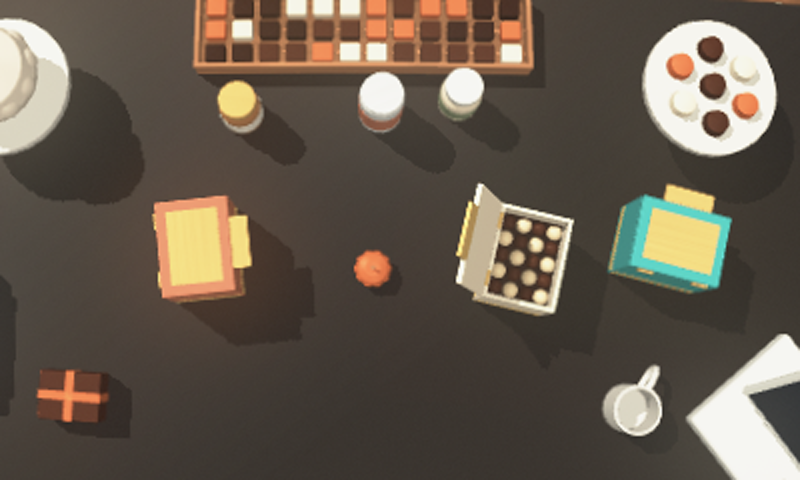

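Top view (crop, up = +x, left = +y): copper is at crop (200,248) with its lip to the right (−y). Cream is at (525,255), with its lid leaning left (+y). The turquoise decoy is at the right. I'll zoom in for the corners.

```bash
cat > h.py <<'E'
import numpy as np, cv2
from station import env, fingers, planner, capture, camera_params, ticket, models, readout
from scipy.spatial.transform import Rotation as R
def proj(n,P):
    c=camera_params(n); K=c["camera_matrix"]
    p=cv2.Rodrigues(np.array(c["rvec"]))[0]@np.atleast_2d(P).T+np.array(c["tvec"]).reshape(3,1)
    s=p[:2]/p[2]; r2=(s**2).sum(0); s=s*(1+c["k1"]*r2)
    return (K[:2,:2]@s+K[:2,2:]).T
def unproj(n,px,z):
    c=camera_params(n);K=c["camera_matrix"]
    d=(np.array(px,float)-K[:2,2])/np.array([K[0,0],K[1,1]]); s=d.copy()
    for _ in range(20): s=d/(1+c["k1"]*(s@s))
    Rm=cv2.Rodrigues(np.array(c["rvec"]))[0]; t=np.array(c["tvec"]).ravel()
    o=-Rm.T@t; v=Rm.T@np.array([s[0],s[1],1]); return o+v*(z-o[2])/v[2]
def crop(n,name,x,y,w,h,im=None,f=8):
    im=capture(n) if im is None else im
    b=cv2.cvtColor(im,cv2.COLOR_RGB2BGR)[y:y+h,x:x+w]
    cv2.imwrite(f"pics/{name}.png",cv2.resize(b,None,fx=f,fy=f,interpolation=cv2.INTER_CUBIC))
E
python3 - <<'E'
import cv2
a=cv2.imread("pics/top0.png")
cv2.imwrite("pics/cop.png",cv2.resize(a[145:220,145:230],None,fx=8,fy=8,interpolation=cv2.INTER_CUBIC))
cv2.imwrite("pics/cre.png",cv2.resize(a[145:220,290:380],None,fx=8,fy=8,interpolation=cv2.INTER_CUBIC))
E
```

```text
(no output)
```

View pics/cop.png

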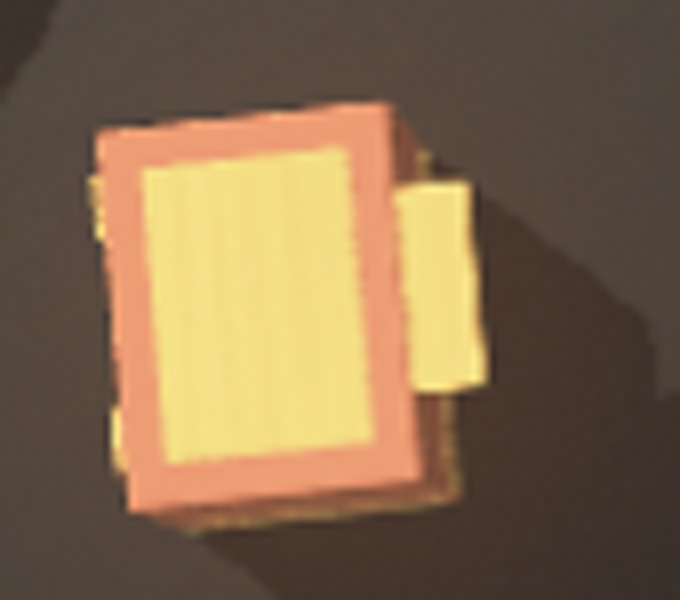

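View pics/cre.png

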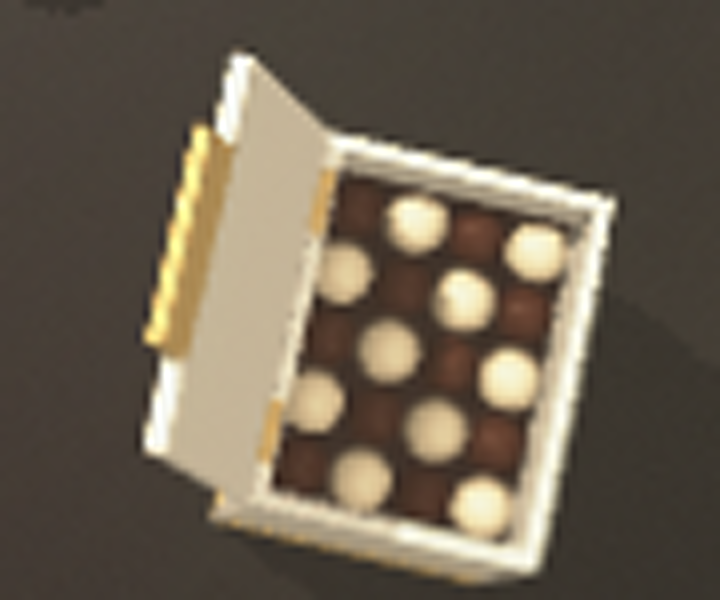

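```bash
python3 - <<'E'
from h import *
from scipy.optimize import least_squares
def px(c,o): return [(c[0]+.5)/8-.5+o[0],(c[1]+.5)/8-.5+o[1]]
A=[px(c,(145,145)) for c in [(97,130),(392,102),(422,482),(130,513)]]
B=[px(c,(290,145)) for c in [(333,135),(612,198),(540,575),(255,495)]]
# order: hinge-far(+x),front-far,front-near,hinge-near. caddy frame x: front->back; z up => y = z cross x
for name,pp,z in (("copper",A,.108),("cream",B,.100)):
    W=np.array([unproj("top",p,z) for p in pp]); print(name,W.round(4).tolist())
    print([np.linalg.norm(W[i]-W[(i+1)%4]).round(4) for i in range(4)])
    c=W.mean(0); f=W[[1,2]].mean(0); b=W[[0,3]].mean(0); d=b-f; yaw=np.arctan2(d[1],d[0]); print("c",c.round(4),"yaw",np.degrees(yaw).round(2))
    def T(P,y): 
        return np.array([c[0],c[1],0])+R.from_euler('z',yaw).apply(P)
    if name=="copper": L=[-.062,0,.107]
    else:
        for a in (1.9,2.0,):
            print(a,"lip proj",proj("side",T(np.array([[.05-.112*np.cos(a),0,.1+.112*np.sin(a)]]),0)),proj("top",T(np.array([[.05-.112*np.cos(a),0,.1+.112*np.sin(a)]]),0)))
        continue
    print("lip",T(np.array(L),0),proj("side",T(np.array([L]),0)),proj("top",T(np.array([L]),0)))
for t,p,z in (("pump",(268,190),.03),("tin",(270,112),.08),("honey",(200,112),.06),("cj",(312,107),.06)):
    print(t,unproj("top",p,z).round(3))
E
```

```text
copper [[0.6257, 0.2846, 0.108], [0.6351, 0.1839, 0.108], [0.5065, 0.1717, 0.108], [0.4958, 0.2701, 0.108]]
[np.float64(0.1012), np.float64(0.1292), np.float64(0.0991), np.float64(0.1308)]
c [0.5658 0.2276 0.108 ] yaw 95.78
lip [0.57203763 0.16589333 0.107     ] [[234.20811839 166.78839903]] [[199.84456445 180.52239525]]
cream [[0.6261, -0.1899, 0.1], [0.6049, -0.2861, 0.1], [0.4762, -0.2583, 0.1], [0.5033, -0.1614, 0.1]]
[np.float64(0.0985), np.float64(0.1317), np.float64(0.1007), np.float64(0.126)]
c [ 0.5526 -0.2239  0.1   ] yaw 75.97
1.9 lip proj [[277.0240387  185.20698289]] [[319.03634937 175.31525731]]
2.0 lip proj [[276.10611975 184.53655328]] [[314.7370425  174.51417533]]
pump [ 0.555 -0.02   0.03 ]
tin [ 0.769 -0.024  0.08 ]
honey [0.775 0.175 0.06 ]
cj [ 0.79  -0.145  0.06 ]
```

Recovered edge lengths (99–101 mm and 126–132 mm) match the given sizes, so the poses can be trusted. I'll check reachability of the whole plan before moving.

```bash
cat >> h.py <<'E'
class Cad:
    def __init__(s,x,y,deg): s.c=np.array([x,y,0.]); s.r=R.from_euler('z',deg,degrees=True)
    def P(s,x,z,y=0.): return s.c+s.r.apply([x,y,z])
    def inv(s,p): return s.r.inv().apply(np.array(p)-s.c)
    def rot(s,t,sg):   # tilt t from straight down towards caddy +x; tool y = sg*hinge
        z=s.r.apply([np.sin(t),0,-np.cos(t)]); y=sg*s.r.apply([0,1,0]); x=np.cross(y,z)
        return R.from_matrix(np.c_[x,y,z]).as_rotvec()
cop=Cad(.5658,.2276,95.78); cre=Cad(.5526,-.2239,75.97)
HT=.011
def tipath(th,t,s=.017,gap=0.):
    u=np.array([-np.cos(th),np.sin(th)]); d=np.array([np.sin(t),-np.cos(t)]); p=np.array([np.cos(t),np.sin(t)])
    H=np.array([.05,.101])
    C=H+.124*u+s*d if th+t<np.pi/2 else H+(.124-s)*u
    return C-(HT+gap)*p
E
python3 - <<'E'
from h import *
for sg in (1,-1):
    print("cream",sg,[np.round(planner.solve_ik(cre.P(*a),cre.rot(0,sg)),2).tolist() if planner.solve_ik(cre.P(*a),cre.rot(0,sg)) is not None else None for a in ((.16,.36),(.16,.19),(-.02,.19))])
for deg in (50,60,70):
  t=np.radians(deg)
  for sg in (1,-1):
    for th in (0,.5,1,1.5,1.8):
        q=planner.solve_ik(cop.P(*tipath(th,t)),cop.rot(t,sg)); print(deg,sg,th,tipath(th,t).round(3),None if q is None else np.round(q,2))
E
```

```text
cream 1 [[-0.12, 0.38, 0.36, 1.56, 0.0, -1.44], [-0.12, 0.4, -0.04, 1.13, 0.0, -1.44], [-0.42, 0.41, -0.03, 1.13, 0.0, -1.74]]
cream -1 [[-0.12, 0.38, 0.36, 1.56, 0.0, 1.7], [-0.12, 0.4, -0.04, 1.13, 0.0, 1.7], [-0.42, 0.41, -0.03, 1.13, 0.0, 1.4]]
50 1 0 [-0.068  0.082] [-0.14  0.66 -0.23  0.95  0.84 -1.94]
50 1 0.5 [-0.053  0.141] [-0.12  0.58 -0.19  1.04  0.85 -1.9 ]
50 1 1 [-0.015  0.183] [-0.05  0.52 -0.18  1.05  0.86 -1.81]
50 1 1.5 [0.035 0.199] [ 0.03  0.48 -0.21  0.97  0.87 -1.68]
50 1 1.8 [0.067 0.197] [ 0.09  0.46 -0.24  0.89  0.87 -1.59]
50 -1 0 [-0.068  0.082] [-0.14  0.66 -0.23  0.95  0.84  1.21]
50 -1 0.5 [-0.053  0.141] [-0.12  0.58 -0.19  1.04  0.85  1.24]
50 -1 1 [-0.015  0.183] [-0.05  0.52 -0.18  1.05  0.86  1.33]
50 -1 1.5 [0.035 0.199] [ 0.03  0.48 -0.21  0.97  0.87  1.46]
50 -1 1.8 [0.067 0.197] [ 0.09  0.46 -0.24  0.89  0.87  1.55]
60 1 0 [-0.065  0.083] [-0.19  0.76 -0.19  1.08  0.98 -2.1 ]
60 1 0.5 [-0.05   0.142] [-0.16  0.68 -0.17  1.15  0.99 -2.06]
60 1 1 [-0.013  0.182] [-0.1   0.6  -0.18  1.13  1.01 -1.96]
60 1 1.5 [0.037 0.198] [-0.02  0.55 -0.22  1.01
[... 305 characters left out ...]
  1.01  1.03  1.33]
60 -1 1.8 [0.069 0.196] [ 0.03  0.53 -0.26  0.9   1.04  1.44]
70 1 0 [-0.062  0.085] [-0.22  0.88 -0.12  1.28  1.1  -2.34]
70 1 0.5 [-0.048  0.142] [-0.2   0.8  -0.12  1.33  1.12 -2.3 ]
70 1 1 [-0.012  0.181] [-0.14  0.72 -0.15  1.28  1.15 -2.19]
70 1 1.5 [0.039 0.197] [-0.06  0.65 -0.21  1.12  1.19 -2.01]
70 1 1.8 [0.071 0.195] [-0.    0.62 -0.26  0.97  1.21 -1.87]
70 -1 0 [-0.062  0.085] [-0.22  0.88 -0.12  1.28  1.1   0.8 ]
70 -1 0.5 [-0.048  0.142] [-0.2   0.8  -0.12  1.33  1.12  0.84]
70 -1 1 [-0.012  0.181] [-0.14  0.72 -0.15  1.28  1.15  0.95]
70 -1 1.5 [0.039 0.197] [-0.06  0.65 -0.21  1.12  1.19  1.14]
70 -1 1.8 [0.071 0.195] [-0.    0.62 -0.26  0.97  1.21  1.27]
```

```bash
python3 - <<'E'
from h import *
p=readout.get_tool_pos(); fingers.clamp()
env.move_l([p[0],p[1],.36],max_speed=.2)
o=cre.rot(0,-1)
env.goto(cre.P(.16,.36),o)
env.move_l(cre.P(.16,.19),o,max_speed=.15)
print(readout.get_time(),readout.get_force().round(2) if hasattr(readout.get_force(),'round') else readout.get_force(), readout.get_finger_gap())
im=capture("side"); crop("side","s1",200,120,200,150,im,4)
E
```

```text
5.8833 [0.4  0.08 0.3 ] -1.3515051198078424e-05
```

View pics/s1.png

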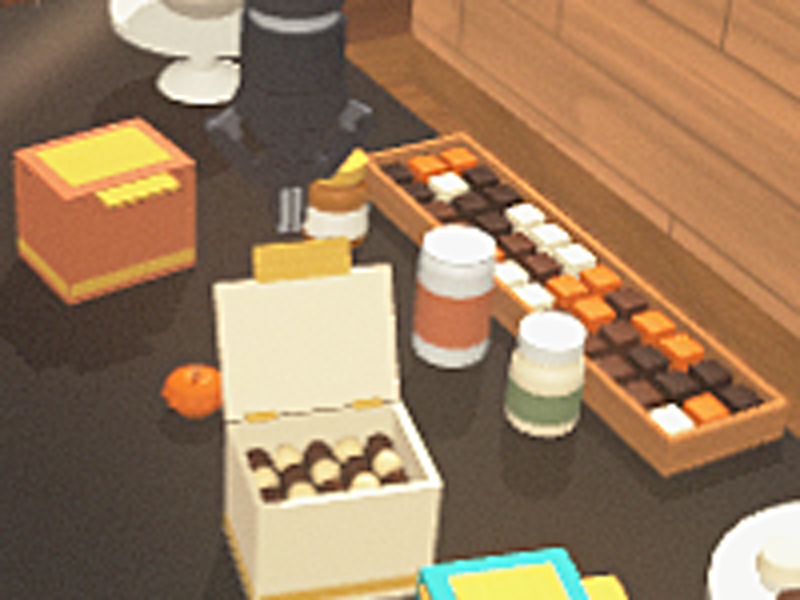

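The finger is shut at crop (290,210), behind and in line with the cream lip at (303,258), and clear of everything. Now I'll push.

```bash
python3 - <<'E'
from h import *
for x in (.12,.10,.08,.06,.04,.02,0,-.015):
    env.move_l(cre.P(x,.19),max_speed=.06); print(x,np.round(readout.get_force(),2))
env.dwell(.6)
env.move_l(cre.P(.1,.25),max_speed=.2)
print(readout.get_time())
im=capture("side"); crop("side","s2",200,120,200,150,im,4)
im=capture("top"); crop("top","t2",130,80,266,200,im,3)
E
```

```text
0.12 [ 0.   -0.09  0.3 ]
0.1 [-0.17 -0.19  0.13]
0.08 [-1.08 -0.29  0.16]
0.06 [-0.66 -0.29 -0.21]
0.04 [0.77 0.41 0.24]
0.02 [-1.16  0.24 -0.14]
0 [ 0.25 -0.62  0.09]
-0.015 [-0.26  0.47 -0.14]
11.45
```

View pics/s2.png

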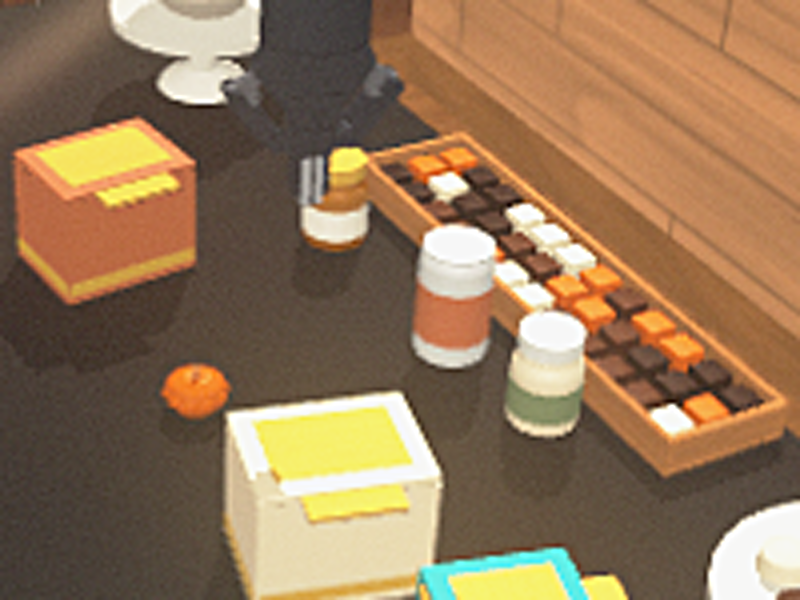

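View pics/t2.png

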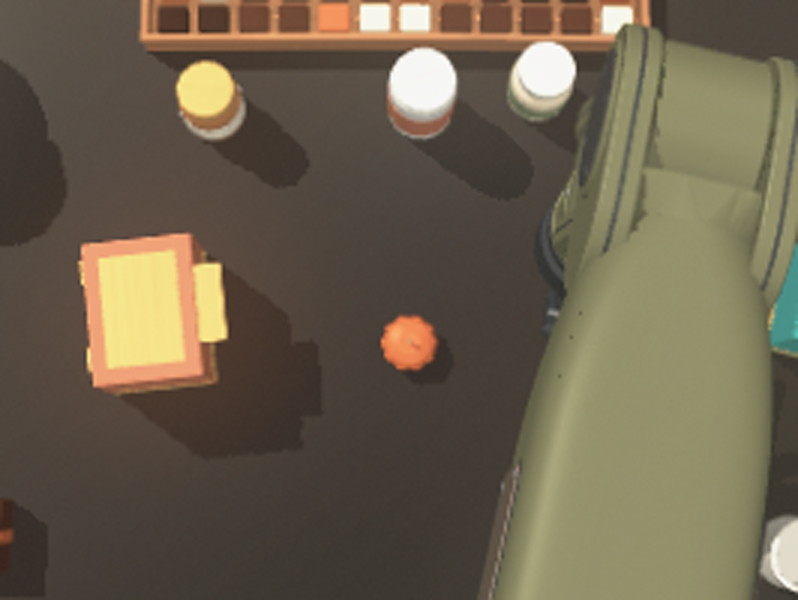

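The cream lid is shut: flat yellow top at side crop (330,440), caddy and neighbours unmoved. Next is the copper approach, tool tilted 60°.

```bash
python3 - <<'E'
from h import *
p=readout.get_tool_pos(); env.move_l([p[0],p[1],.34],max_speed=.25)
t=np.radians(60); o=cop.rot(t,-1); d=np.array([np.sin(t),-np.cos(t)])
g=tipath(0,t,gap=.008); b=g-.06*d
env.goto(cop.P(b[0],b[1]+.13),o)
env.move_l(cop.P(*b),o,max_speed=.12)
print(readout.get_time(),cop.inv(readout.get_tool_pos()).round(4),b,np.round(readout.get_force(),2))
im=capture("side"); crop("side","s3",180,100,200,150,im,4)
im=capture("top"); crop("top","t3",130,130,160,120,im,5)
E
```

```text
14.2667 [-0.1209 -0.0004  0.1068] [-0.12073909  0.10604552] [ 0.38 -0.65  0.44]
```

View pics/s3.png

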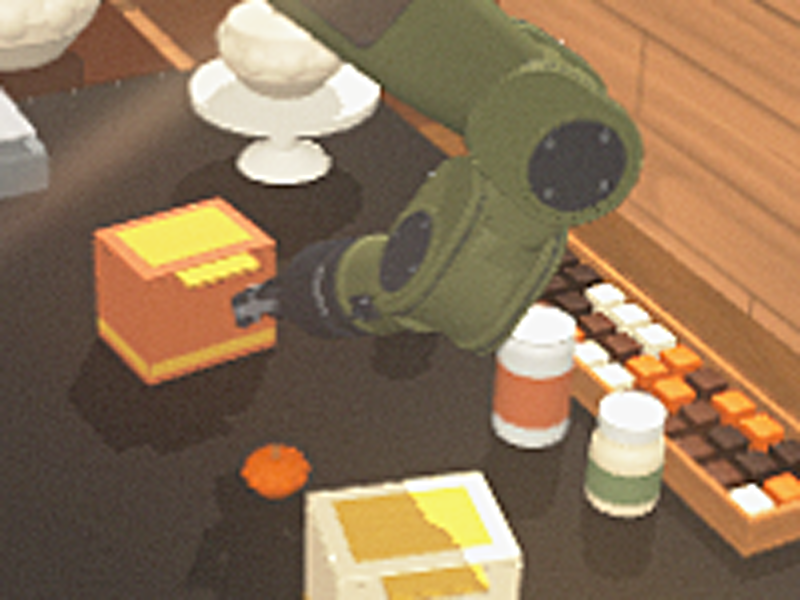

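View pics/t3.png

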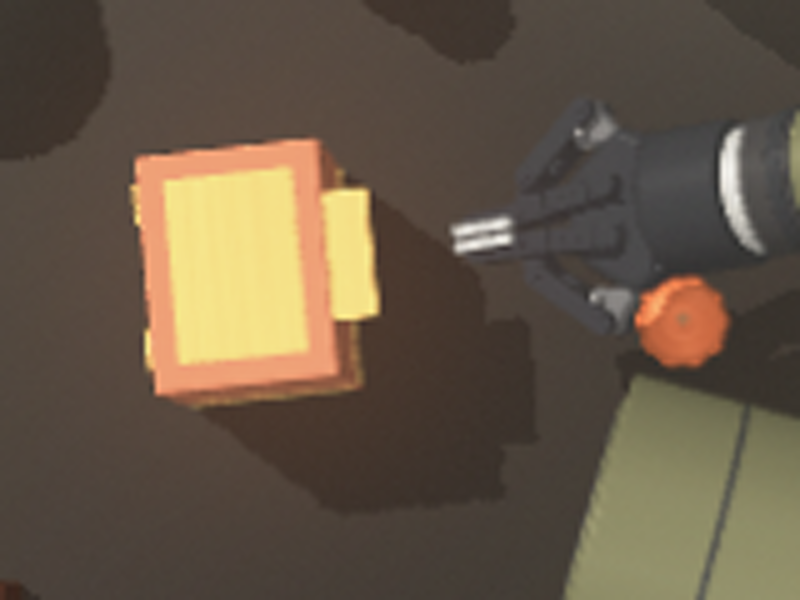

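The fingers at top crop (480,235) point at the lip at (350,255), the gripper is well above the pumpkin, and the caddy is untouched. Now under the lip and a short first lift, then a check.

```bash
python3 - <<'E'
from h import *
t=np.radians(60)
def go(th,gap,v): 
    env.move_l(cop.P(*tipath(th,t,gap=gap)),max_speed=v); f=np.array(readout.get_force()); print(th,gap,f.round(2))
    return np.linalg.norm(f)
go(0,.008,.06); 
for th,g in ((0,.003),(.0,0),(.1,0),(.2,0),(.3,0),(.4,0)):
    if go(th,g,.05)>8: print("STOP"); break
print(readout.get_time())
im=capture("side"); crop("side","s4",180,100,160,120,im,5)
E
```

```text
0 0.008 [-0.03 -0.44 -0.39]
0 0.003 [ 0.36 -0.92 -0.08]
0.0 0 [ 0.49 -0.03  0.08]
0.1 0 [ 1.25 -1.33 -0.76]
0.2 0 [ 0.45  0.34 -0.67]
0.3 0 [ 0.54 -0.79 -0.38]
0.4 0 [-0.25 -1.51 -0.6 ]
17.6167
```

View pics/s4.png

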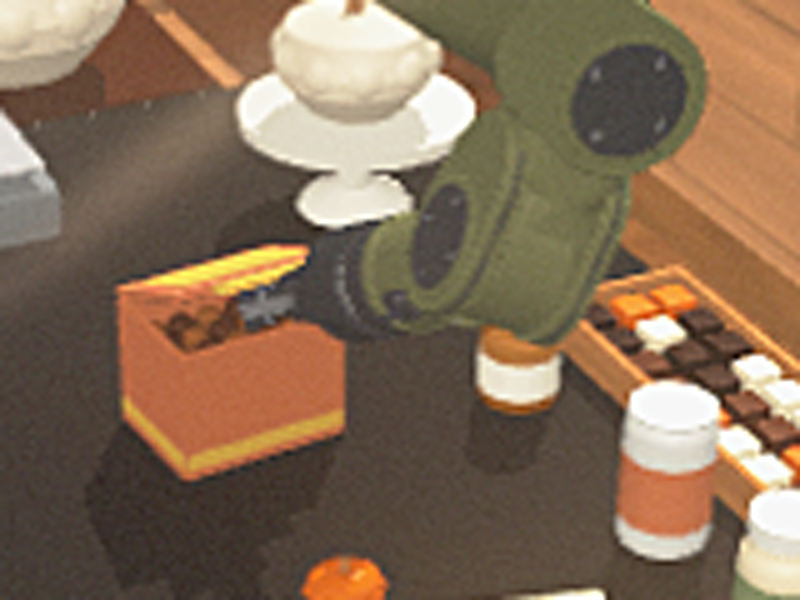

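The lid is riding up on the fingertip (lip at crop (270,270)) and the caddy is still. I'll continue the arc.

```bash
python3 - <<'E'
from h import *
t=np.radians(60)
for th in (.6,.8,1.0,1.2,1.35,1.5,1.6,1.7,1.78):
    env.move_l(cop.P(*tipath(th,t)),max_speed=.06); f=np.array(readout.get_force()); print(th,f.round(2))
    if np.linalg.norm(f)>8: print("STOP"); break
env.dwell(.4)
print(readout.get_time())
im=capture("side"); crop("side","s5",180,80,160,120,im,5)
E
```

```text
0.6 [ 0.45 -1.05  0.23]
0.8 [ 0.01 -0.68 -0.85]
1.0 [0.09 0.23 0.33]
1.2 [-0.49 -1.22  0.41]
1.35 [ 0.62 -0.25 -0.05]
1.5 [ 0.01 -0.23 -0.67]
1.6 [ 0.4   0.3  -0.35]
1.7 [-0.33  0.08 -0.23]
1.78 [0.37 0.65 0.4 ]
21.9083
```

View pics/s5.png

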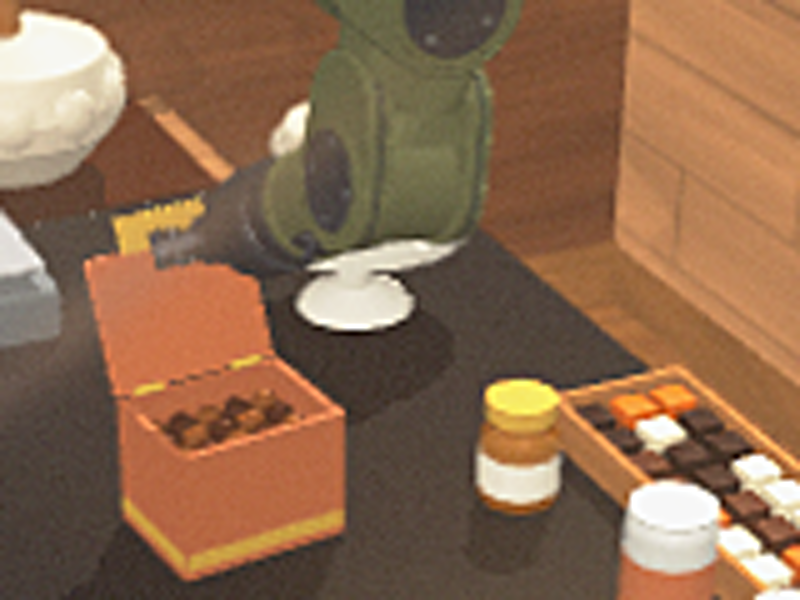

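The copper lid stands leaned back. I'll withdraw the tool straight back and up, then check.

```bash
python3 - <<'E'
from h import *
a=cop.inv(readout.get_tool_pos())
env.move_l(cop.P(a[0]-.09,a[2]+.06),max_speed=.1)
env.move_l(cop.P(a[0]-.14,a[2]+.14),max_speed=.2)
env.set_joints([-1.11,.26,-.138,1.173,0,1.571]); env.dwell(.5)
p=readout.get_tool_pos(); print(readout.get_time(),p)
im=capture("top"); crop("top","t6",80,60,400,240,im,2)
crop("top","t6c",145,145,85,75,im,8)
im=capture("side"); crop("side","s6",140,100,240,180,im,3)
L=np.array([cop.P(.05-.112*np.cos(a),.101+.112*np.sin(a)) for a in (1.6,1.8,1.9,2.0)])
print(proj("top",L).round(1).tolist(),proj("side",L).round(1).tolist())
E
```

```text
26.8167 [ 0.23343006 -0.47016025  0.23135561]
[[148.4, 180.0], [139.9, 181.0], [136.0, 181.6], [132.4, 182.2]] [[217.9, 126.7], [215.0, 125.1], [213.7, 124.9], [212.4, 124.9]]
```

View pics/t6.png

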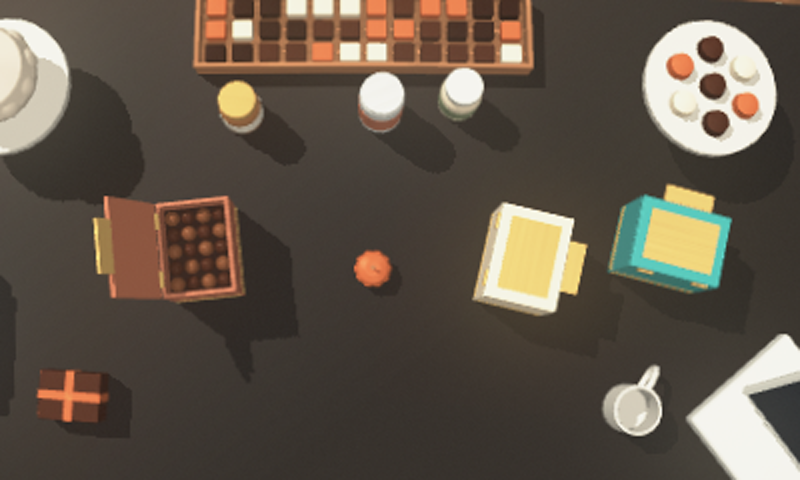

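View pics/t6c.png

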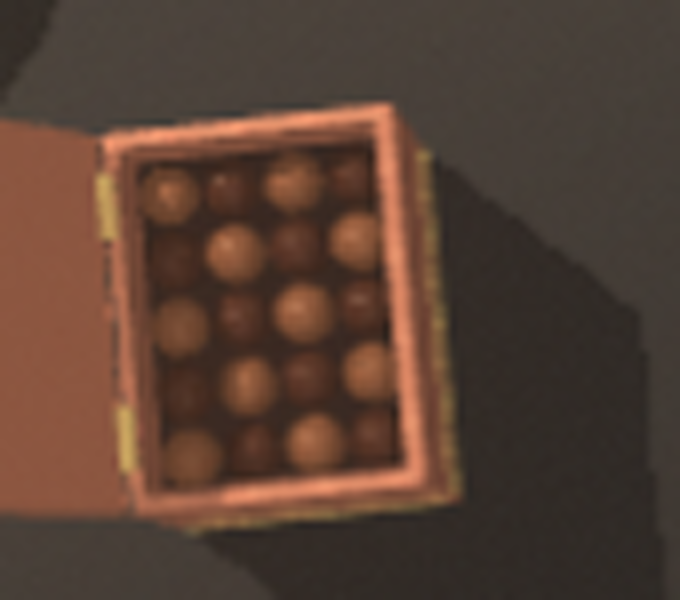

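View pics/s6.png

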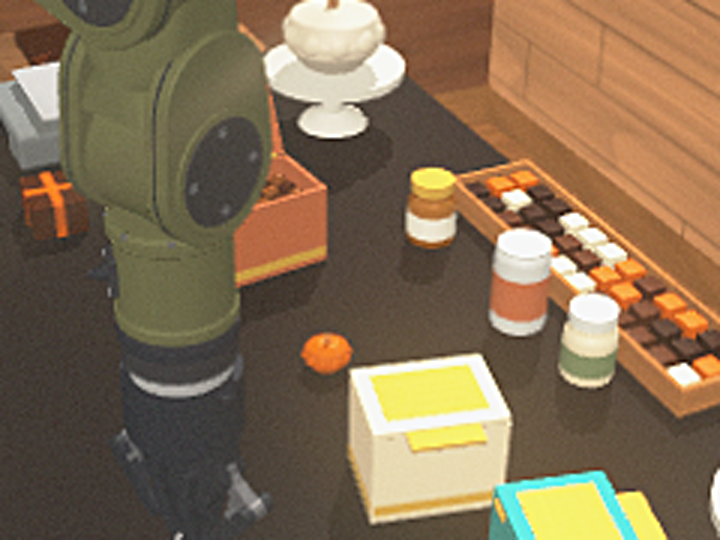

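The copper lip appears at full-image pixel (131.5,183), against (132.4,182.2) predicted for 2.0 rad. The cream lid is flat and nothing else has moved.

```bash
python3 -c "
from station import ticket; print(ticket.job_done())"
```

```text
the job is handed in; nothing more can be done
None
```

The changeover is done and handed in: the cream lid is shut, and the copper lid leans open at its stop by itself. Everything was finished at about 27 s of the 54 s allowed.

- **Cream caddy:** I pushed its lid over from behind with the closed fingertips, and it fell shut. The final top and side pictures show it lying flat.
- **Copper caddy:** I slid the fingertips under the lip at a 60° tilt and followed the lid's arc until it tipped over. After I withdrew, the lip showed at pixel (131.5, 183). The position predicted for the 2.0 rad stop is (132.4, 182.2), so it is resting at the stop.
- **Forces and other things:** Wrist forces, read at the end of each short move, stayed around 2 N or less. By eye in the final pictures, both caddies and the other loose things stand where they began.
- **Limits of the checks:** The arm hid the copper lid in the last side picture, so the final check of its angle rests on the top view alone. No check failed or disagreed.

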